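# Lock a tube in the cam hold-down clamp

## Task

One of the two cam clamps on the bench has a square aluminium tube lying in it. On that clamp, with its lever still up, turn the brass wing nut clockwise until its wing lies in line with the steel clamp arm (that sets the right lock force); then flip the black lever all the way down so that the tube is held fast, leaving the nut as set and the tube where it lies.

Things in the scene. Friction and masses are not known exactly. Their poses are not given: they have to be found in the camera images.
- clamp: The cam clamp with the tube, bolted down: dark steel base plate 120 x 240 x 12 mm. Origin: centre of the plate's underside, on the bench; z up. A steel arm (24 mm wide, top 79 to 85 mm up) runs along its y axis from y = -95 to +70 mm; two grey cheeks 112 mm high flank it at y = 30 mm. An identical clamp without a tube stands near by, unlisted.
- nut (a joint): Wing nut, rad. Upright axis at clamp x 0, y -55 mm. Wing: upright brass bar 52 mm long, 12 thick, 22 high, its top 115 to 117 mm above the bench (lever up). 0: wing in line with the arm (clamp y), the right setting; grows clockwise seen from above; negative is too loose. Range -1.5 to 0.6, starts -1.3 to -0.7. Light friction (0.04 N m), stays where left.
- lever (a joint): Lever, rad. Pivot along clamp x at y +30 mm, 98 mm above the bench. 0: straight up; grows as it swings over to the clamp's +y side; stops at 1.45 (down, 7 degrees above level). Straight; flat black handle 22 mm wide (along x), 10 mm thick, from 43 to 128 mm from the pivot. Starts 0.15 to 0.5, stays where left; 2 to 4 N at the handle swings it.
- tube: Loose square aluminium tube, 30 x 30 x 180 mm, lying along the clamp's x axis on its base plate between two low guide strips, below the wing nut and the rubber pad. Origin: centre of its underside, 12 mm above the bench; x along the tube.

How it is judged (in metres and radians):
On the way, in this order (a step that is already met when the one before it is completed fails the run):
1. the wing nut is set in line with the arm while the lever is still up (value of joint nut between -0.3 and 0.3 rad and value of joint lever below 0.9 rad), for 0.2 s.
2. the lever is flipped down (value of joint lever above 1.25 rad), for 0.2 s.
At the end, for the whole second after the job is handed in: The lever is down (above 1.25 rad), the wing nut is within 0.3 rad (17 degrees) of the line of the arm, and the clamp grips the tube (over 14 N, summed over its upper and lower face), which is at rest within 20 mm of where it lay (value of joint lever above 1.25 rad and value of joint nut between -0.3 and 0.3 rad and contact force between clamp and tube above 14 N and distance of tube from where it was at the start of the episode below 0.02 m and linear speed of tube below 0.02 m/s); the robot touches nothing.
It also fails if it takes over 42 s, if anything falls off the work surface, if the arm or the gripper's body presses on something with over 40 N, if the wrist force passes 120 N, or if a joint passes its speed limit or range.

## Robot

A 6-joint arm with a two-finger parallel gripper is mounted at the origin on the work surface. World frame = base frame: x ahead of the robot, y to its left, z up, the work surface at z = 0. Lengths are in m, angles in degrees, forces in N, time in s.
With the tool pointing down it reaches from about 0.25 to 0.725 m from the base axis. Payload 9.7 kg.
Tool frame: the origin (TCP) lies between the finger pads; the fingertips stand 25 mm ahead of it and the grasp point (between the pads) lies 6 mm ahead of it; z points along the fingers, y is the line along which they close (so a half turn about z gives the same grasp; the last joint's range is limited). The gripper opens to 85 mm and grips with 20 to 120 N. Pads are 22 mm wide; open, the fingers measure 114 mm over their backs; the gripper's body (76 mm by 85 mm) begins 54 mm behind the grasp point. The pads swing forward as they close: fully open they stand 13 mm farther back than shut.
Start: joints at [-72.651, 4.979, 10.078, 95.1, 0, 90], TCP at [0.164, -0.525, 0.256] pointing down, gripper open.
Joint ranges: [-179.16, 179.16], [-48.56, 103.87], [-65.8, 70.77], [-126.05, 130.52], [-82.76, 87.17], [-180, 180]. Speed limits (degrees/s): [127.2, 127.2, 147.25, 180, 180, 180].

## Interface

Orientations are given as [roll, pitch, yaw] about the fixed x, y, z axes, in that order (R = Rz(yaw) Ry(pitch) Rx(roll)).
In Python, from workcell import bot, vision, get_obs gives the robot as it stands (bot), with the cameras (vision) and the readings as plain functions.
- The arm moves only by the tool pendant, called after "Emit:" as a command line: name --argument value ..., lists and objects as JSON in quotes. Schema: {"type":"object","properties":{"offsets":{"type":"object","properties":{"x":{"type":"array","items":{"type":"number"},"minItems":1,"maxItems":5},"y":{"type":"array","items":{"type":"number"},"minItems":1,"maxItems":5},"z":{"type":"array","items":{"type":"number"},"minItems":1,"maxItems":5},"turn":{"type":"array","items":{"type":"number"},"minItems":1,"maxItems":5},"aperture":{"type":"array","items":{"type":"number"},"minItems":1,"maxItems":5}},"additionalProperties":false,"required":["x","y","z","turn","aperture"]},"squeeze":{"type":"number"},"only":{"type":"string"},"quiet":{"type":"boolean"},"lines":{"type":"string"}},"required":["offsets"],"additionalProperties":false}. offsets is an object with one list for each field, all of the same length, 1 to 5, a row being the entries at one place: x, y, z (the shift in m), turn (a turn about the tool's z in degrees), aperture (the finger opening in m); each row is the pose to reach, as a shift and turn from the pose commanded when the call began, along the tool's axes at that moment; what a row does not reach only later rows make up. A row lasts 1/12 s, in which the tool goes at most 0.0417 m and 7.16 degrees, less where a joint would pass 70% of its speed; a pose out of reach is approached as far as the arm can. The fingers move at their own pace and stop on an object; squeeze is the grip in N (left out, the last holds). Time passes only in rows, so rows that do not move let the fingers close. The tool returns the time, the measured TCP pose, the force, the opening and the grip force at its end. only (a regular expression) keeps the lines of the reply that match it, lines (a string "A,B") keeps lines A to B, and quiet returns only ok. Input that does not fit is refused with a message, and nothing moves.
- get_obs(): the state, without advancing time (a new reading comes with each control period).
- vision.camera(name): name is "scene" or "top" or "wrist"; returns the picture (384x512x3 uint8, blue, green, red); there is no depth.
- vision.camera_info(name): a dict with "mtx" (3x3 intrinsics, pixels), "extrinsics" (4x4, takes a point from camera to world coordinates). Camera axes: x right, y down, z forward; pixel columns grow to the right and rows downward; lengths in m; the calibration is good to about 2 mm. A picture is of the moment at which its call begins: read the wrist's pose just before it. camera_info takes no time and is no camera call; for the wrist camera it gives the pose at the moment of the call.
- bot.job_done(): hands the job in; it is judged then, once.
The state is a dict: "time": time; "q": joint angles; "qd": joint speeds; "joint_efforts": joint torques, N m; "ee_pos": TCP position; "tcp_rot": TCP orientation; "wrist_force": force on the tool from outside, world axes, zero at the start; "torque": the same for the moment, N m; "opening": finger opening in m; "grasp_force": force on a finger pad.
Only numpy, scipy, OpenCV 4.12 (cv2) and the standard library are available. Lean on these libraries where they do the work, as an engineer would, in place of code of your own. Each camera call takes 0.05 s, during which the arm holds its last target. There are 200 camera calls.

## Working session

There is one attempt and no reset: what is moved stays moved. The work goes in short steps, Python scripts to look and compute and a tool call to move; the robot and the scene stay as the last step left them, time stands still between calls to the robot, and variables do not carry over. Pictures are saved under pics/ and viewed, at most 10 in all, crops included, and the job is handed in when it is done.

```bash
ls; mkdir -p pics; python3 - <<'E'
from workcell import bot, vision, get_obs
import cv2
for n in("scene","top"):
    im=vision.camera(n); cv2.imwrite(f"pics/{n}0.png",im)
    i=vision.camera_info(n); print(n,i["mtx"].round(1).tolist(),i["extrinsics"].round(3).tolist())
o=get_obs(); print(o["time"],o["ee_pos"],o["tcp_rot"],o["opening"])
E
```

```text
pics
workcell.py
scene [[451.5, 0.0, 258.5], [0.0, 451.5, 191.7], [0.0, 0.0, 1.0]] [[-0.582, 0.591, -0.559, 1.097], [0.813, 0.42, -0.403, 0.384], [-0.004, -0.689, -0.725, 0.804], [0.0, 0.0, 0.0, 1.0]]
top [[366.8, 0.0, 253.3], [0.0, 366.8, 192.1], [0.0, 0.0, 1.0]] [[-0.028, -0.998, 0.059, 0.479], [-0.999, 0.026, -0.032, -0.009], [0.03, -0.06, -0.998, 0.734], [0.0, 0.0, 0.0, 1.0]]
0.1 [ 0.1639686  -0.5248135   0.25565014] [-1.79931780e+02  1.00874661e-03  1.73522437e+01] 0.0857273492997393
```

View pics/scene0.png

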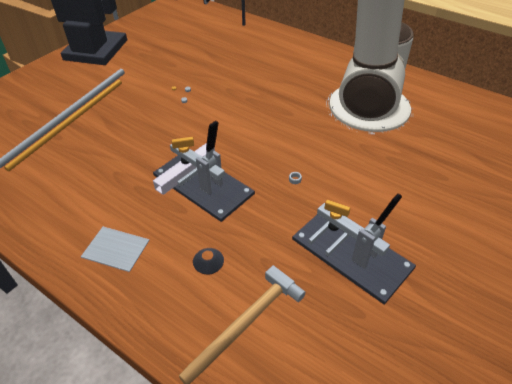

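View pics/top0.png

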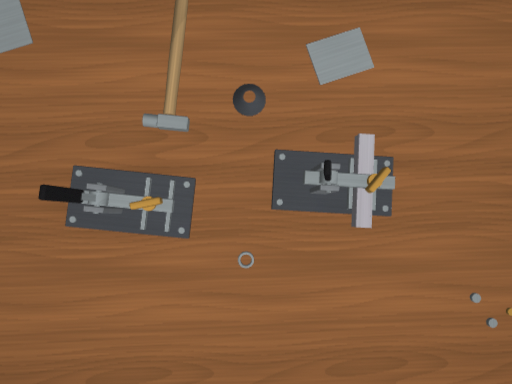

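The top view shows the tube clamp at right: plate about (272–394, 150–215), wing at (378,180), cheeks at (330,178), and lever tip near (327,165). Its +y points left in the image. The other clamp, at left, is empty.

```bash
cat > h.py <<'E'
import numpy as np, cv2
def ray(info,px,z):
    K,E=info["mtx"],info["extrinsics"]
    px=np.atleast_2d(px).astype(float)
    d=np.c_[px,np.ones(len(px))]@np.linalg.inv(K).T@E[:3,:3].T
    return E[:3,3]+d*((z-E[2,3])/d[:,2:])
def wing(im,roi):
    x0,x1,y0,y1=roi; h=cv2.cvtColor(im[y0:y1,x0:x1],cv2.COLOR_BGR2HSV)
    m=cv2.inRange(h,(15,150,140),(30,255,255))
    c=max(cv2.findContours(m,0,2)[0],key=cv2.contourArea)
    p=c[:,0]+[x0,y0]; return p
E
python3 - <<'E'
from h import *
from workcell import bot, vision, get_obs
im=cv2.imread("pics/top0.png"); I=vision.camera_info("top")
s=im[140:225,262:405]; hsv=cv2.cvtColor(s,cv2.COLOR_BGR2HSV)
m=((hsv[...,2]<75)&(hsv[...,1]<120)).astype(np.uint8)*255
m=cv2.morphologyEx(m,cv2.MORPH_OPEN,np.ones((3,3)))
pts=np.argwhere(m)[:,::-1]+[262,140]
r=cv2.minAreaRect(ray(I,pts,.012)[:,:2].astype(np.float32)); print("plate",r)
b=cv2.boxPoints(r);print(b)
p=wing(im,(355,400,155,205)); w=ray(I,p,.116)[:,:2].astype(np.float32)
rw=cv2.minAreaRect(w); print("wing",rw,cv2.boxPoints(rw))
# arm: light grey pixels left of wing
l=((hsv[...,1]<50)&(hsv[...,2]>80)).astype(np.uint8)*255
cv2.imwrite("pics/c.png",cv2.resize(np.hstack([s,cv2.merge([m]*3),cv2.merge([l]*3)]),None,fx=1.8,fy=1.8))
E
```

```text
plate ((0.5518192648887634, -0.16696932911872864), (0.038701023906469345, 0.06982392072677612), 79.73863983154297)
[[ 0.51401865 -0.17979117]
 [ 0.58272576 -0.1922295 ]
 [ 0.5896199  -0.15414749]
 [ 0.52091277 -0.14170916]]
wing ((0.5309476852416992, -0.24550342559814453), (0.009817023761570454, 0.04973046854138374), 47.797359466552734) [[ 0.50923085 -0.23243618]
 [ 0.54606986 -0.26584285]
 [ 0.5526645  -0.25857067]
 [ 0.5158255  -0.225164  ]]
```

```bash
python3 - <<'E'
from h import *
from workcell import bot, vision, get_obs
im=cv2.imread("pics/top0.png"); I=vision.camera_info("top")
s=im[140:225,262:405].astype(int); 
m=((s[...,2]-s[...,0]<8)&(s.max(2)<100)).astype(np.uint8)*255
m=cv2.morphologyEx(m,cv2.MORPH_OPEN,np.ones((3,3)))
pts=np.argwhere(m)[:,::-1]+[262,140]
r=cv2.minAreaRect(ray(I,pts,.012)[:,:2].astype(np.float32)); b=cv2.boxPoints(r)
print("plate",r);print(b.round(3))
ax=b[1]-b[0] if np.linalg.norm(b[1]-b[0])>.18 else b[2]-b[1]
ax=ax/np.linalg.norm(ax); ax*=np.sign(ax[1]); c=np.array(r[0])
print("y axis",ax, "nut",c-.055*ax,"arm ends",c-.095*ax,c+.07*ax, "pivot",c+.03*ax)
l=((abs(s[...,2]-s[...,0])<30)&(s.min(2)>100)).astype(np.uint8)*255
# lever tip / arm mask bounding check
E=I["extrinsics"];K=I["mtx"]
def proj(P):
    q=(np.array(P)-E[:3,3])@E[:3,:3]; q=q@K.T; return q[:2]/q[2]
big=cv2.resize(im[130:230,255:410],None,fx=5,fy=5,interpolation=2)
for P in([*(c-.095*ax),.085],[*(c+.07*ax),.085],[*(c-.055*ax),.116],[*(c+.03*ax),.098]):
    u=((proj(P)-[255,130])*5).astype(int); cv2.drawMarker(big,tuple(int(v) for v in u),(0,0,255))
cv2.imwrite("pics/c.png",big)
E
```

```text
plate ((0.5408897399902344, -0.19005224108695984), (0.23766852915287018, 0.16869403421878815), 85.04258728027344)
[[ 0.447 -0.301]
 [ 0.615 -0.316]
 [ 0.635 -0.079]
 [ 0.467 -0.064]]
y axis [0.08641561 0.99625915] nut [ 0.53613688 -0.24484649] arm ends [ 0.53268026 -0.28469686] [ 0.54693883 -0.1203141 ] pivot [ 0.54348221 -0.16016447]
```

View pics/c.png

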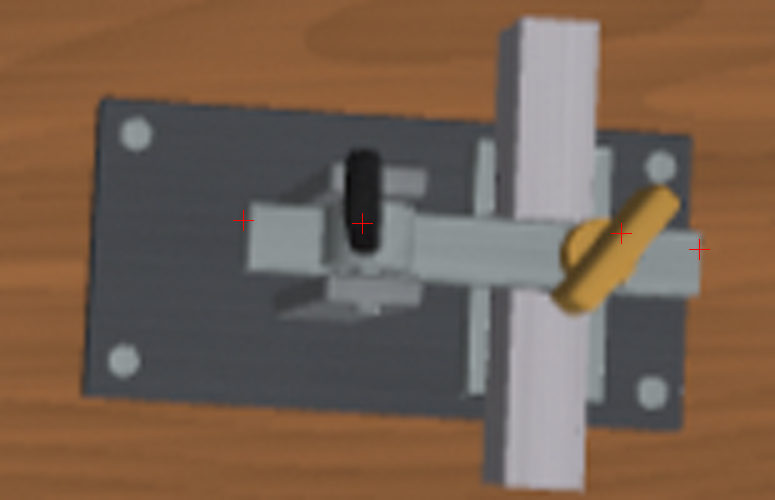

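The crop shows the plate corners at (101,98), (692,135), (682,430) and (83,396). The wing runs from (570,302) to (668,197) with its centre at about (616,248). My rectangle had picked up the tube shading, so I'm refitting from the four corners.

```bash
python3 - <<'E'
from h import *
from workcell import bot, vision, get_obs
I=vision.camera_info("top")
c=ray(I,np.array([[101,98],[692,135],[682,430],[83,396]])/5+[255,130],.012)[:,:2]
print(c.round(4),[np.linalg.norm(c[i]-c[i-3]).round(4) for i in range(4)])
y=(c[0]+c[3]-c[1]-c[2]);y/=np.linalg.norm(y);x=np.array([y[1],-y[0]]);o=c.mean(0)
print("o",o,"yaw",np.degrees(np.arctan2(x[1],x[0])),"nut",o-.055*y,"pivot",o+.03*y,"armend",o-.095*y,o+.07*y)
f=lambda u,v,z:ray(I,np.array([[u,v]])/5+[255,130],z)[0,:2]
for n,u,v,z in(("wing",616,248,.116),("armend-",699,263,.085),("armend+",245,238,.085)):
    q=f(u,v,z);print(n,q.round(4),"local",((q-o)@x).round(4),((q-o)@y).round(4))
w=f(668,197,.116)-f(570,302,.116); print("wing ang",np.degrees(np.arctan2(w@x,w@y)))
for z in(.19,.2,.21,.215,.22,.225):
    q=f(363,155,z);print(z,((q-o)@x).round(4),((q-o)@y).round(4))
E
```

```text
[[ 0.6051 -0.0777]
 [ 0.5848 -0.3151]
 [ 0.4667 -0.3051]
 [ 0.4868 -0.0669]] [np.float64(0.2383), np.float64(0.1184), np.float64(0.2391), np.float64(0.1188)]
o [ 0.53585688 -0.19118614] yaw -4.861932173770577 nut [ 0.53119536 -0.24598824] pivot [ 0.53839953 -0.16129408] armend [ 0.52780516 -0.28584431] [ 0.54178972 -0.12143801]
wing [ 0.5312 -0.2427] local -0.0003 -0.0517
armend- [ 0.5277 -0.2844] local -0.0003 -0.0935
armend+ [ 0.5408 -0.1207] local -0.0011 0.0707
wing ang 130.51122844452155
0.19 0.0146 0.0535
0.2 0.013 0.0557
0.21 0.0115 0.058
0.215 0.0107 0.0591
0.22 0.0099 0.0603
0.225 0.0091 0.0614
```

Plate sides measure 0.238 × 0.119, and the arm ends and nut agree, so the pose is good. Clamp yaw is -4.9° and the nut sits near (0.531,-0.2445). The wing is at -49.5° (-0.86 rad) and the lever at about 0.24 rad. Moving above the nut.

Emit:
pendant --offsets '{"x": [0.04, 0.08, 0.12, 0.16, 0.195], "y": [-0.015, -0.03, -0.044, -0.058, -0.071], "z": [0, 0, 0, 0, 0], "turn": [0, 0, 0, 0, 5], "aperture": [0.05, 0.05, 0.05, 0.05, 0.05]}'

```text
time: 0.52
ee_pos: [0.3301, -0.3976, 0.256]
tcp_rot: [-180.0, 0.0, 12.4]
wrist_force: [-0.5, -0.8, -0.4]
opening: 0.0499
grasp_force: 0.0
```

```bash
python3 - <<'E'
from workcell import bot, vision, get_obs
o=get_obs();print(o["q"],o["tcp_rot"])
E
```

```text
[-5.03023513e+01  4.21162053e-01  5.31485160e+00  9.49111088e+01
  2.64005466e-03  1.17312180e+02] [-1.79983311e+02  5.64688305e-03  1.23854687e+01]
```

Emit:
pendant --offsets '{"x": [0.037, 0.074, 0.111, 0.148, 0.185], "y": [-0.017, -0.034, -0.052, -0.069, -0.086], "z": [0, 0, 0, 0, 0], "turn": [-7, -14, -21, -28, -35], "aperture": [0.05, 0.05, 0.05, 0.05, 0.05]}'

```text
time: 0.93
ee_pos: [0.4925, -0.2738, 0.256]
tcp_rot: [-180.0, 0.0, 47.7]
wrist_force: [0.5, -0.7, -0.5]
opening: 0.05
grasp_force: 0.0
```

Emit:
pendant --offsets '{"x": [0, 0, 0, 0, 0], "y": [0, 0, 0, 0, 0], "z": [0, 0, 0, 0, 0], "turn": [-7, -14, -21, -28, -35], "aperture": [0.05, 0.05, 0.05, 0.05, 0.05]}'

```text
time: 1.35
ee_pos: [0.4913, -0.2752, 0.2558]
tcp_rot: [-179.9, -0.0, 82.7]
wrist_force: [0.7, 0.4, 0.6]
opening: 0.0496
grasp_force: 0.0
```

Emit:
pendant --offsets '{"x": [0, 0, 0, 0, 0], "y": [0, 0, 0, 0, 0], "z": [0, 0, 0, 0, 0], "turn": [-7, -14, -21, -28, -35], "aperture": [0.05, 0.05, 0.05, 0.05, 0.05]}'

```text
time: 1.77
ee_pos: [0.4912, -0.2754, 0.2559]
tcp_rot: [-180.0, -0.0, 117.7]
wrist_force: [-0.1, 0.4, 0.3]
opening: 0.0498
grasp_force: 0.0
```

Emit:
pendant --offsets '{"x": [0, 0, 0, 0], "y": [0, 0, 0, 0], "z": [0, 0, 0, 0], "turn": [-7, -14, -17, -17], "aperture": [0.05, 0.05, 0.05, 0.05]}'

```text
time: 2.1
ee_pos: [0.4912, -0.2754, 0.2558]
tcp_rot: [-180.0, -0.0, 134.5]
wrist_force: [1.3, -0.5, 0.2]
opening: 0.05
grasp_force: 0.0
```

```bash
cat >> h.py <<'E'
def rel(o,xyz):
    from scipy.spatial.transform import Rotation as R
    return R.from_euler("xyz",o["tcp_rot"],degrees=True).as_matrix().T@(np.array(xyz)-o["ee_pos"])
E
python3 - <<'E'
from h import *
from workcell import bot, vision, get_obs
import cv2
o=get_obs();print(o["q"],o["tcp_rot"],o["ee_pos"])
print(rel(o,[.5312,-.2445,.150]))
cv2.imwrite("pics/w1.png",vision.camera("wrist"))
E
```

```text
[-2.92799186e+01  6.84973673e+00  1.20566934e+01  9.52557851e+01
 -1.68612796e-04  1.62318418e+01] [-1.79986189e+02 -4.68348904e-02  1.34488234e+02] [ 0.49119499 -0.27542032  0.25583556]
[-0.00606215  0.05023267  0.10581854]
```

View pics/w1.png

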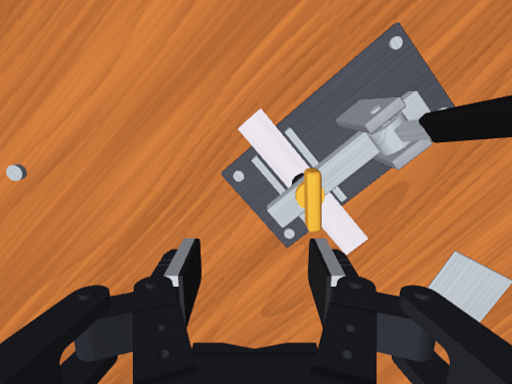

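The wrist view shows the wing at (313,200), upright in the image and so parallel to the pads. I'll take its centre by ray.

```bash
python3 - <<'E'
from h import *
from workcell import bot, vision, get_obs
o=get_obs();I=vision.camera_info("wrist")
p=wing(cv2.imread("pics/w1.png"),(285,345,150,245))
w=ray(I,p,.116)[:,:2].astype(np.float32);r=cv2.minAreaRect(w);print(r,w.min(0),w.max(0))
m=[(313,172),(313,226)];q=ray(I,m,.116);d=q[1]-q[0];print(q,np.degrees(np.arctan2(d[1],d[0])))
print(rel(o,[*q.mean(0)[:2],.120]))
E
```

```text
((0.5287449955940247, -0.24890142679214478), (0.022814039140939713, 0.05464576929807663), 46.19518280029297) [ 0.50715524 -0.26748225] [ 0.55338067 -0.22736588]
[[ 0.51293539 -0.23071479  0.116     ]
 [ 0.54655434 -0.26208256  0.116     ]] -43.01602837499854
[-0.00619481  0.0478937   0.1358704 ]
```

Emit:
pendant --offsets '{"x": [-0.003, -0.006, -0.006, -0.006, -0.006], "y": [0.025, 0.049, 0.049, 0.049, 0.049], "z": [0.02, 0.04, 0.075, 0.105, 0.134], "turn": [-1, -1, -1, -1, -1], "aperture": [0.05, 0.05, 0.05, 0.05, 0.05]}' --squeeze 30

```text
time: 2.57
ee_pos: [0.5304, -0.245, 0.1203]
tcp_rot: [-180.0, -0.0, 135.2]
wrist_force: [-0.1, -0.1, -0.8]
opening: 0.05
grasp_force: 0.0
```

Emit:
pendant --offsets '{"x": [0, 0, 0, 0, 0], "y": [0, 0, 0, 0, 0], "z": [0, 0, 0, 0, 0], "turn": [0, 0, 0, 0, 0], "aperture": [0.05, 0.0, 0.0, 0.0, 0.0]}' --squeeze 30

```text
time: 2.98
ee_pos: [0.5314, -0.2461, 0.1249]
tcp_rot: [179.9, 0.2, 135.3]
wrist_force: [-1.0, 0.2, 5.1]
opening: 0.0111
grasp_force: 34.7
```

Emit:
pendant --offsets '{"x": [0, 0, 0], "y": [0, 0, 0], "z": [0, 0, 0], "turn": [0, 0, 0], "aperture": [0, 0, 0]}' --squeeze 30

```text
time: 3.23
ee_pos: [0.5314, -0.2461, 0.1249]
tcp_rot: [179.9, 0.2, 135.3]
wrist_force: [-0.3, -0.3, 7.8]
opening: 0.011
grasp_force: 35.0
```

```bash
python3 - <<'E'
from workcell import bot, vision, get_obs
import cv2
cv2.imwrite("pics/w2.png",vision.camera("wrist"))
E
```

```text
(no output)
```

View pics/w2.png

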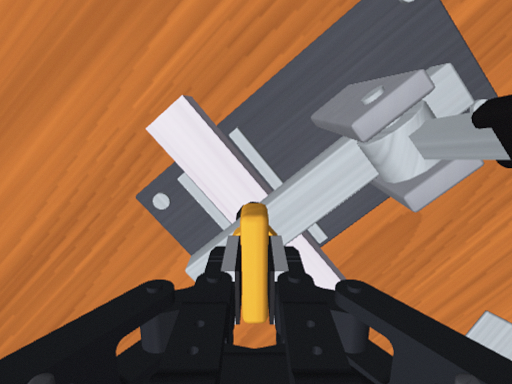

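The wing (255,260) is held between both pads. Turning 50° clockwise.

Emit:
pendant --offsets '{"x": [0, 0, 0, 0, 0], "y": [0, 0, 0, 0, 0], "z": [0, 0, 0, 0, 0], "turn": [5, 10, 15, 20, 25], "aperture": [0, 0, 0, 0, 0]}'

```text
time: 3.7
ee_pos: [0.5318, -0.2458, 0.1249]
tcp_rot: [179.8, 0.2, 110.1]
wrist_force: [2.2, 1.8, 5.4]
opening: 0.0112
grasp_force: 34.9
```

Emit:
pendant --offsets '{"x": [0, 0, 0, 0, 0], "y": [0, 0, 0, 0, 0], "z": [0, 0, 0, 0, 0], "turn": [5, 10, 15, 20, 25], "aperture": [0, 0, 0, 0, 0]}'

```text
time: 4.12
ee_pos: [0.5324, -0.2457, 0.1249]
tcp_rot: [179.7, 0.0, 85.1]
wrist_force: [4.9, 1.9, 5.2]
opening: 0.0112
grasp_force: 34.7
```

Emit:
pendant --offsets '{"x": [0, 0, 0], "y": [0, 0, 0], "z": [0, 0, 0], "turn": [0, 0, 0], "aperture": [0, 0, 0]}'

```text
time: 4.37
ee_pos: [0.5324, -0.2458, 0.1249]
tcp_rot: [179.7, 0.0, 85.4]
wrist_force: [4.6, 1.8, 5.3]
opening: 0.0112
grasp_force: 34.7
```

```bash
python3 - <<'E'
from workcell import bot, vision, get_obs
import cv2
cv2.imwrite("pics/t2.png",vision.camera("top"));cv2.imwrite("pics/w3.png",vision.camera("wrist"))
E
```

```text
(no output)
```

View pics/w3.png

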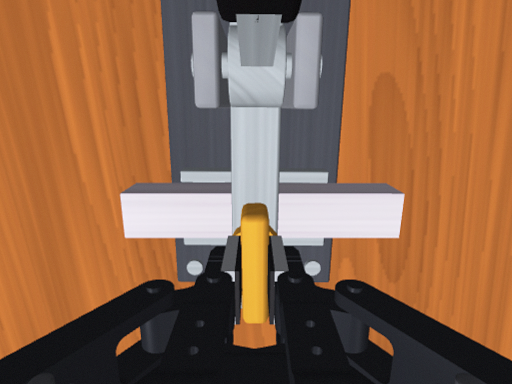

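The wing (255,265) lies along the arm (255,150). Releasing and lifting.

Emit:
pendant --offsets '{"x": [0, 0, 0, 0, 0], "y": [0, 0, 0, 0, 0], "z": [0, 0, 0, 0, -0.02], "turn": [0, 0, 0, 0, 0], "aperture": [0.035, 0.035, 0.035, 0.035, 0.035]}'

```text
time: 4.88
ee_pos: [0.5289, -0.2449, 0.1387]
tcp_rot: [-179.7, -0.1, 85.3]
wrist_force: [0.7, -0.1, -0.5]
opening: 0.0349
grasp_force: 0.0
```

Emit:
pendant --offsets '{"x": [0, 0, 0, 0, 0], "y": [0, 0, 0, 0, 0], "z": [-0.025, -0.05, -0.075, -0.075, -0.075], "turn": [0, 0, 0, 0, 0], "aperture": [0.035, 0.03, 0, 0, 0]}'

```text
time: 5.3
ee_pos: [0.531, -0.2458, 0.2187]
tcp_rot: [179.9, 0.1, 85.3]
wrist_force: [-0.2, -0.7, -1.3]
opening: -0.0
grasp_force: 0.0
```

```bash
python3 - <<'E'
from h import *
from workcell import bot, vision, get_obs
o=get_obs();I=vision.camera_info("wrist")
print("cam rel",rel(o,I["extrinsics"][:3,3]),o["ee_pos"])
im=vision.camera("top");cv2.imwrite("pics/t3.png",im)
iw=vision.camera("wrist");cv2.imwrite("pics/w4.png",iw)
oc=np.array([.5359,-.1912]);a=np.radians(-4.86)
print("push start rel",rel(o,[*(oc+np.array([-np.sin(a),np.cos(a)])*.030),.217]))
E
```

```text
cam rel [ 0.06727835 -0.00014444 -0.11808111] [ 0.53101577 -0.24580818  0.21867523]
push start rel [0.0848257  0.0005391  0.00160089]
```

View pics/w4.png

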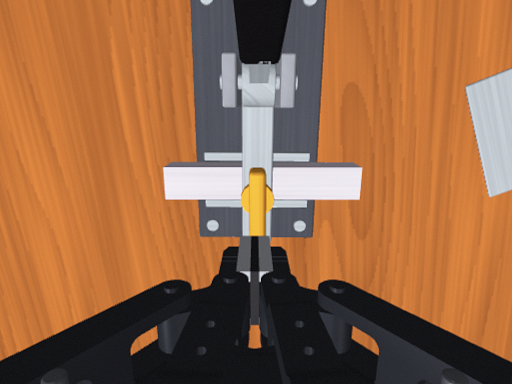

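The wing (257,200) is in line with the arm, and the lever is still up. The wrist camera clears the lever. Pushing the lever along its arc with closed fingers.

Emit:
pendant --offsets '{"x": [0.03, 0.06, 0.075, 0.09, 0.1], "y": [0, 0, 0, 0, 0], "z": [0.004, 0.007, 0.007, 0.007, 0.01], "turn": [0, 0, 0, 0, 0], "aperture": [0, 0, 0, 0, 0]}'

```text
time: 5.82
ee_pos: [0.5382, -0.1447, 0.2063]
tcp_rot: [-179.9, 0.0, 85.4]
wrist_force: [-1.9, -1.5, 2.0]
opening: 0.0001
grasp_force: 1.2
```

Emit:
pendant --offsets '{"x": [0.013, 0.023, 0.032, 0.04, 0.047], "y": [0, 0, 0, 0, 0], "z": [0.004, 0.01, 0.016, 0.025, 0.033], "turn": [0, 0, 0, 0, 0], "aperture": [0, 0, 0, 0, 0]}'

```text
time: 6.23
ee_pos: [0.5426, -0.0983, 0.1733]
tcp_rot: [180.0, -0.0, 85.3]
wrist_force: [-0.6, -2.9, 0.7]
opening: -0.0002
grasp_force: 1.1
```

Emit:
pendant --offsets '{"x": [0.005, 0.009, 0.012, 0.014, 0.015], "y": [0, 0, 0, 0, 0], "z": [0.008, 0.015, 0.022, 0.028, 0.033], "turn": [0, 0, 0, 0, 0], "aperture": [0, 0, 0, 0, 0]}'

```text
time: 6.65
ee_pos: [0.5437, -0.0839, 0.1406]
tcp_rot: [-180.0, -0.0, 85.4]
wrist_force: [0.8, -0.2, 3.3]
opening: -0.0
grasp_force: 1.3
```

```bash
python3 - <<'E'
from workcell import bot, vision, get_obs
import cv2
cv2.imwrite("pics/s5.png",vision.camera("scene")[100:230,130:300]);im=cv2.imread("pics/s5.png");cv2.imwrite("pics/s5.png",cv2.resize(im,None,fx=4,fy=4))
E
```

```text
(no output)
```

View pics/s5.png

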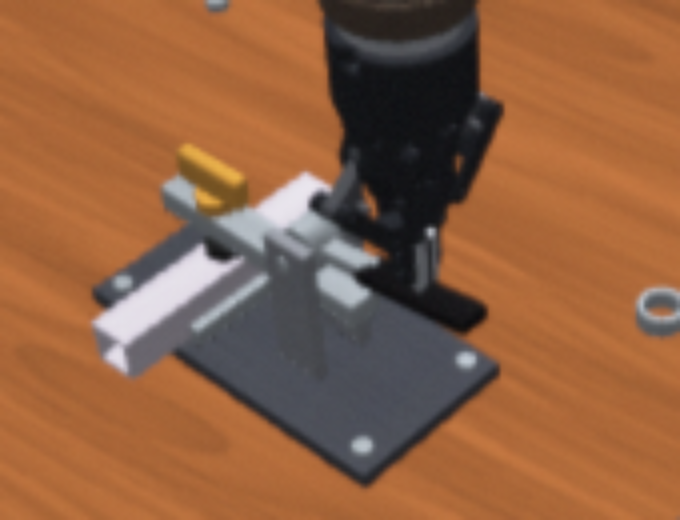

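The lever is nearly level (handle at (430,290)), and the nut is still in line. Pressing down in small steps until the stop.

Emit:
pendant --offsets '{"x": [0, 0, 0], "y": [0, 0, 0], "z": [0.002, 0.003, 0.003], "turn": [0, 0, 0], "aperture": [0, 0, 0]}'

```text
time: 6.95
ee_pos: [0.5436, -0.084, 0.1385]
tcp_rot: [180.0, -0.0, 85.3]
wrist_force: [-0.3, -0.1, 1.4]
opening: -0.0001
grasp_force: 0.5
```

Emit:
pendant --offsets '{"x": [0, 0], "y": [0, 0], "z": [0.002, 0.002], "turn": [0, 0], "aperture": [0, 0]}'

```text
time: 7.12
ee_pos: [0.5438, -0.084, 0.138]
tcp_rot: [179.9, -0.0, 85.3]
wrist_force: [-4.9, 1.6, 12.5]
opening: -0.0001
grasp_force: 5.6
```

Force rose at the stop (tip at about 0.113 m, as expected for 1.45 rad). Retreating and checking.

Emit:
pendant --offsets '{"x": [0, 0, 0, -0.04, -0.07], "y": [0, 0, 0, 0, 0], "z": [-0.04, -0.08, -0.1, -0.12, -0.12], "turn": [0, 0, 0, 0, 0], "aperture": [0, 0, 0, 0, 0]}'

```text
time: 7.53
ee_pos: [0.5389, -0.1542, 0.2605]
tcp_rot: [179.7, 0.1, 85.5]
wrist_force: [2.0, -0.0, -0.1]
opening: 0.0003
grasp_force: 0.0
```

Emit:
pendant --offsets '{"x": [0, 0, 0], "y": [0, 0, 0], "z": [0, 0, 0], "turn": [0, 0, 0], "aperture": [0, 0, 0]}'

```text
time: 7.78
ee_pos: [0.5378, -0.1539, 0.2558]
tcp_rot: [-180.0, -0.0, 85.3]
wrist_force: [0.7, -0.1, 0.1]
opening: 0.0001
grasp_force: 0.0
```

```bash
python3 - <<'E'
from workcell import bot, vision, get_obs
import cv2,numpy as np
w=vision.camera("wrist");s=vision.camera("scene")[100:230,130:300]
cv2.imwrite("pics/e6.png",np.hstack([cv2.resize(w,(400,300)),cv2.resize(s,(392,300))]))
E
```

```text
(no output)
```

View pics/e6.png

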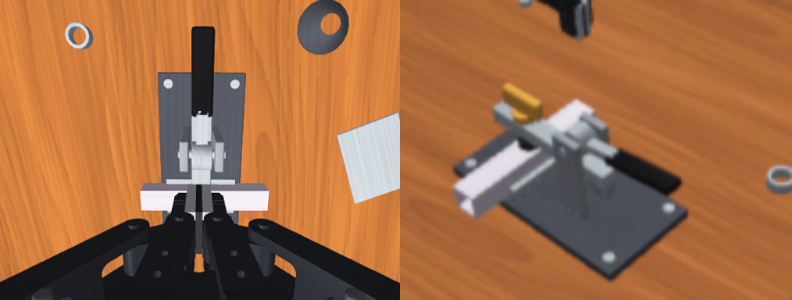

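The lever is fully down (handle at (203,70) left, (645,170) right). The wing (522,102) is in line with the arm, the tube is in place, and the robot is clear.

```bash
python3 -c "
from workcell import bot, vision, get_obs
print(bot.job_done())"
```

```text
the job is handed in; nothing more can be done
None
```

I turned the wing nut in line with the arm while the lever was up, then flipped the lever down to its stop. The final pictures show the tube in place and the robot clear; I handed the job in at about 8 s, but the grip force on the tube wasn't measured and no verdict was returned.

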